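# Hold a phone under the bonding press

## Robot

A 6-joint arm with a two-finger parallel gripper is mounted at the origin on a cart in front of the work surface, level with it; the furniture and walls round the work are solid. World frame = base frame: x ahead of the robot, y to its left, z up, the work surface at z = 0. Lengths are in m, angles in rad, forces in N, time in s.
With the tool pointing down it reaches from about 0.325 to 0.775 m from the base axis. Payload 5.5 kg.
Tool frame: the origin (TCP) lies midway between the tips of the shut fingers; the grasp point (between the pads) lies ctrl.hold_point_z behind it (ctrl.hold_point_z is the distance from the TCP to the grasp point, in m); z points along the fingers, x is the direction in which the jaws open and shut, and the axes are right-handed (so a half turn about z gives the same grasp; the last joint's range is limited). The gripper opens to 88 mm and grips with 3 to 60 N. Pads are 20 mm wide; open, the fingers measure 115 mm over their backs; the gripper's body (75 mm by 178 mm) begins 61 mm behind the grasp point.
Start: joints at [-1.257, 0.091, 1.231, -0, 1.82, -0.057], TCP at [0.217, -0.559, 0.194] pointing down, gripper open.
Joint ranges: [-2.87, 2.87], [-0.86, 2.18], [0.17, 2.46], [-1.51, 4.65], [0.06, 2.69], [-2.65, 2.65]. Speed limits (rad/s): [2.57, 2.57, 3.01, 3.14, 3.14, 3.14].

## Interface

Orientations are given as a 3x3 rotation matrix whose columns are the frame's x, y, z axes.
In Python, from bench import ctrl, optics gives the robot as it stands. The module is installed in compiled form; this text tells all that it offers.
- The arm moves only by the tool carry_out, never from a script. Its argument "commands" is a list that holds one entry, the list of rows, each a list of 5 numbers: the finger opening in mm, from 0 to 87.8, then the shift along the tool's x, y, z in units of 25 mm (1.0 is 25 mm), then the turn about the tool's z in degrees. A call has 1 to 20 rows; each row shifts and turns the pose as measured when the row begins, along the tool's axes as they then stand; what a row does not reach is not made up. A row lasts 1/12 s, in which the tool goes at most 41.7 mm and 7.16 degrees, less where a joint would pass 70% of its speed; a pose out of reach is approached as far as the arm can. A call is refused whole if a number of a shift passes 1 or a number of a turn 7.16, either way. A call with a gripper value outside its range is refused whole. The fingers move at their own pace and stop on an object; "newtons" is the grip in N (left out, the last holds). Time passes only in rows, so rows that do not move let the fingers close. It gives the time, the measured TCP pose, the force and the opening at its end, in the units of the state.
- ctrl.read_state(): the state, without advancing time (a new reading comes with each control period).
- optics.read_camera(name): name is "scene" or "top"; returns a dict with "pixels" (400x640x3 uint8, red, green, blue), "z_map" (400x640 float32, m along the optical axis (not along the pixel's ray), 0 where there is no reading), "fovy" (degrees; the focal length in pixels is half the picture's height over the tangent of half this angle, whatever the lens; pixels are square), "cx", "cy" (the principal point, pixels), "k1" (the pictures are not rectified: a ray, as slopes to the right and down, at radius r is drawn at 1 + k1 r^2 times it, then the intrinsics apply), "camera_from_world" (4x4, takes a point from world to camera coordinates). Camera axes: x right, y down, z forward; pixel columns grow to the right and rows downward; lengths in m; the calibration is good to about 2 mm. A picture is of the moment at which its call begins.
- ctrl.hand_in(): hands the job in, once; it reports no verdict.
The state is a dict: "time": time; "joints": joint angles; "qd": joint speeds; "joint_torque": joint torques, N m; "eef_pos": TCP position; "tcp_rot": TCP orientation; "wrist_force": force on the tool from outside, world axes, zero at the start; "ft_torque": the same for the moment, N m; "gripper_width": finger opening in m.
Only numpy, scipy, OpenCV 4.12 (cv2) and the standard library are available. Lean on these libraries where they do the work, as an engineer would, in place of code of your own. Each camera call takes 0.05 s, during which the arm holds its last target. There are 200 camera calls.

## Task

The phone's new screen has just been glued on. Push the phone along the channel of the blue desk press, under the overhanging head, until its end rests against the stop; then pull the orange spring handle out until its white pointer stands over the green mark, and finish while still holding it there, so that the pad keeps the screen pressed. Leave the mouse, the pen and the eraser where they are.

Things in the scene. Friction and masses are not known exactly. Their poses are not given: they have to be found in the camera images.
- press: desk press fixed to the worktop, its -x side with the handle facing the robot. Origin: on the worktop, mid-width of the channel. A grey base plate carries the channel along the press's y axis: floor 6 mm above the worktop, 79 mm wide between rails 10 mm high, from the open mouth at y = +225 mm to the stop at y = -75 mm. A tongue 12 mm high runs under the handle to x = -159 mm
- press_mouth (a point): middle of the channel floor at its open, flared end (press's +y end)
- press_stop (a point): middle of the black stop's face that closes the channel at its -y end, 4 mm above the channel floor; the phone's leading end comes to rest here
- press_head (a point): middle of the top of the blue head that overhangs the channel, 72 mm above the worktop; in the press's frame it spans y = -79 to -5 mm and x = -41 to +77 mm, underside 32 mm above the worktop, on a column behind the channel (x over 45 mm)
- press_pad: black pad under the head, 56 mm (x) by 62 mm (y). Origin: centre of its underside, 18 mm above the worktop with the handle in; comes down 1 mm for each 4 mm of handle travel and then presses on a soft spring (0.5 N per mm) on what lies below it
- press_handle (a joint): pull of the handle in m: 0 fully in (where it rests), grows as it is drawn out along the press's -x axis, at most 0.085. A spring pulls it back: 4 N at 0, rising by 1.3 N per 10 mm, and up to 1.5 N more from the pad
- handle_grip (a point): point to grip on the orange handle, 73 mm above the worktop: an upright block 18 mm in the press's x, 26 mm in its y, from 43 mm below to 11 mm above this point. Grip it from above across its two sides (press's y), nothing stands beside it; a 10 mm rod, 22 to 32 mm below this point, joins it to the head; 31 mm free between block and head when in
- pointer (a point): middle of the white pointer bar under the handle block (3 mm in x by 66 mm in y), 20 mm above the worktop, directly below the handle's grip point; moves with the handle; with the handle in it stands at x = -85 mm, y = -42 mm in the press's frame
- mark (a point): middle of the top of the green marker clip that straddles the tongue under the handle, a band 12 mm in the press's x by 52 mm in y, fixed, 15.5 mm above the worktop; 30 to 60 mm nearer the robot (press's -x) than the pointer at rest
- phone: black phone, 149 x 73 x 8 mm, lying flat screen up on the channel floor with its long side along the channel, near the open end. Origin: centre of its underside; x along its length (which lies along the press's y), z up
- mouse: black computer mouse, 104 x 60 x 36 mm, to be left alone. Origin: centre of its underside
- pen_a: black pen, 145 mm long, 12 mm wide, lying, to be left alone. Origin: centre of its underside
- eraser: small blue-sleeved eraser, 46 x 23 x 13 mm, lying in front of the press, to be left alone. Origin: centre of its underside

How it is judged:
On the way, in this order (a step that is already met when the one before it is completed fails the run):
1. the phone lies in the channel with its end against the stop (y of phone in the frame of press below 0.004 m and z of phone in the frame of press below 0.01 m and value of joint press_handle below 0.01 m), for 0.2 s.
2. the handle is pulled out to the green mark (x of pointer in the frame of mark between -0.007 and 0.007 m and contact force between the fingers and press_handle above 2 N), for 0.2 s.
At the end, for the whole second after the job is handed in: The gripper still holds the handle (over 2 N) with the pointer within 7 mm of the middle of the green mark and still; the phone lies flat in the channel within 5 mm of the stop with the pad pressing on it (over 0.5 N) (all of step 2 and velocity of joint press_handle between -0.01 and 0.01 m/s and contact force between press_pad and phone above 0.5 N and y of phone in the frame of press below 0.005 m and x of phone in the frame of press between -0.006 and 0.006 m and angle between phone's own z axis and vertical below 0.06 rad and linear speed of phone below 0.02 m/s); the arm keeps its last pose, push and grip.
It fails at once if the mouse is displaced (over 20 mm) (distance of mouse from where it was at the start of the episode above 0.02 m).
It fails at once if the pen is displaced (over 20 mm) (distance of pen_a from where it was at the start of the episode above 0.02 m).
It fails at once if the eraser is displaced (over 20 mm) (distance of eraser from where it was at the start of the episode above 0.02 m).
It also fails if it takes over 51 s, if anything falls off the work surface, if the arm or the gripper's body presses on something with over 40 N, if the wrist force passes 120 N, or if a joint passes its speed limit or range.

## Working session

There is one attempt and no reset: what is moved stays moved. The work goes in short steps, Python scripts to look and compute and a tool call to move; the robot and the scene stay as the last step left them, time stands still between calls to the robot, and variables do not carry over. Pictures are saved under pics/ and viewed, about 8 in all and at most 12, crops included, and the job is handed in when it is done.

Besides the shell and the picture viewer there is one more tool, called after "Request:" by a JSON object that holds its "op" and its "data", one argument or row to a line. carry_out: Moves the arm, as the interface text tells. Its arguments: {"type":"object","properties":{"commands":{"type":"array"},"newtons":{"type":"number"}},"required":["commands"]}

```bash
mkdir -p pics
cat > h.py <<'E'
import numpy as np, cv2
from bench import ctrl, optics
def cam(n):
    return optics.read_camera(n)
def K(c):
    f=200/np.tan(np.radians(c['fovy'])/2); return f
def ray(c,u,v):
    f=K(c); d=np.array([(u-c['cx'])/f,(v-c['cy'])/f]); s=d.copy()
    for _ in range(30): s=d/(1+c['k1']*(s@s))
    T=np.linalg.inv(c['camera_from_world']); return T[:3,3],T[:3,:3]@np.array([s[0],s[1],1.])
def onz(c,u,v,z):
    o,d=ray(c,u,v); return o+d*(z-o[2])/d[2]
def dep(c,u,v):
    o,d=ray(c,u,v); return o+d*c['z_map'][int(round(v)),int(round(u))]
def proj(c,p):
    q=c['camera_from_world']@np.append(p,1); s=q[:2]/q[2]; s=s*(1+c['k1']*(s@s)); return s*K(c)+[c['cx'],c['cy']]
def xyz(c):
    f=K(c); v,u=np.mgrid[:400,:640]; d=np.dstack([(u-c['cx'])/f,(v-c['cy'])/f]); s=d.copy()
    for _ in range(30): s=d/(1+c['k1']*(s**2).sum(2,keepdims=True))
    P=np.dstack([s,np.ones((400,640))])*c['z_map'][...,None]
    T=np.linalg.inv(c['camera_from_world']); return P@T[:3,:3].T+T[:3,3]
def save(c,n): cv2.imwrite('pics/'+n+'.png',c['pixels'][...,::-1])
E
python3 - <<'E'
from h import *
for n in('scene','top'):
    c=cam(n);save(c,n+'0');print(n,c['fovy'],c['k1'],np.linalg.inv(c['camera_from_world']).round(3).tolist())
print(ctrl.read_state(),ctrl.hold_point_z)
E
```

```text
scene 44.249183055992255 0.033375353357652175 [[-0.636, -0.359, 0.683, -0.229], [-0.771, 0.318, -0.551, 0.797], [-0.019, -0.878, -0.479, 0.617], [0.0, 0.0, 0.0, 1.0]]
top 44.37909030538343 -0.11451220613063395 [[0.009, -0.984, 0.176, 0.329], [-1.0, -0.01, -0.003, 0.19], [0.005, -0.176, -0.984, 1.361], [0.0, 0.0, 0.0, 1.0]]
{'time': 0.1, 'joints': array([-1.25669819e+00,  9.17615130e-02,  1.23175875e+00, -3.19561523e-06,
        1.81975354e+00, -5.66753507e-02]), 'qd': array([ 0.00073618, -0.00148369, -0.00064975, -0.00110543, -0.00136447,
       -0.00156649]), 'joint_torque': array([ 3.52173716e-03, -4.47855699e+01, -4.07572031e+01,  7.01064407e-02,
        2.83875363e-02, -1.22345405e-04]), 'eef_pos': array([ 0.21732047, -0.55893954,  0.19313696]), 'tcp_rot': array([[ 3.62335300e-01, -9.32047669e-01, -5.22352336e-04],
       [-9.32046304e-01, -3.62335665e-01,  1.59794532e-03],
       [-1.67862809e-03, -9.21354336e-05, -9.99998587e-01]]), 'wrist_force': array([-0.46206054, -0.38587646, -0.98421645]), 'ft_torque': array([-0.05008976,  0.01681014,  0.01056261]), 'gripper_width': 0.08781609042168045} 0.0187
```

View pics/scene0.png

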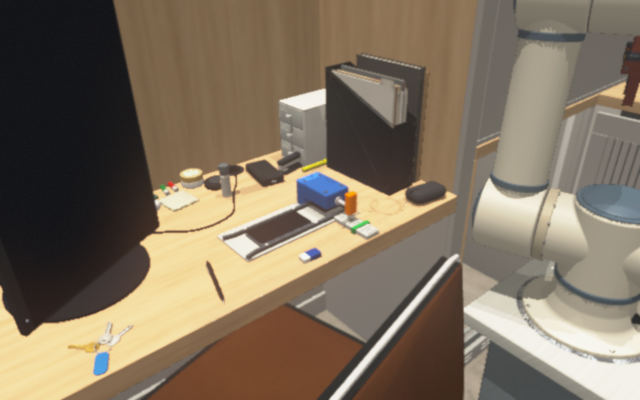

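View pics/top0.png

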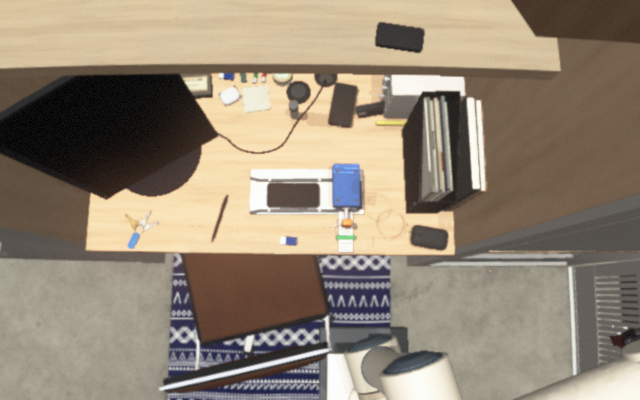

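Phone at about (293,195), head (346,185), handle (348,222) and mark (345,237) in the top view. The eraser is at (289,240), pen (220,218) and mouse (430,237). Next I measure.

Run:
```python
from h import *
def big(m,box):
    k=np.zeros_like(m,dtype=np.uint8); x0,y0,x1,y1=box; k[y0:y1,x0:x1]=m[y0:y1,x0:x1]
    n,l,s,ce=cv2.connectedComponentsWithStats(k); i=1+np.argmax(s[1:,4]); return l==i,ce[i]
R={}
for n,boxes in (('top',dict(head=(320,155,375,212),orange=(330,210,365,232),green=(325,230,370,246),phone=(255,172,335,214),plate=(240,160,380,220))),('scene',dict(head=(290,165,355,215),orange=(335,185,365,220),green=(335,215,385,240),phone=(225,200,340,250)))):
    c=cam(n); P=xyz(c); hsv=cv2.cvtColor(c['pixels'],cv2.COLOR_RGB2HSV); H,S,V=[hsv[...,i].astype(int) for i in range(3)]
    M=dict(head=(H>100)&(H<125)&(S>140)&(V>60),orange=(H>4)&(H<16)&(S>190),green=(H>45)&(H<85)&(S>120),phone=(V<75)&(S<200))
    for k in M:
        m,ce=big(M[k],boxes[k]); p=P[m]; 
        print(n,k,m.sum(),'px',ce.round(1),'med',np.median(p,0).round(4),'z pct',np.percentile(p[:,2],[5,50,95]).round(3))
        zt=np.percentile(p[:,2],97); 
        pts=np.argwhere(m)[:,::-1]
        z={'head':.072,'orange':.084,'green':.0155,'phone':.014}[k]
        if k in('head','orange'): m2=m&(abs(P[...,2]-z)<.006); 
        else: m2=m
        q=np.array([onz(c,u,v,z)[:2] for v,u in np.argwhere(m2)])
        if len(q)>3: print('   top rect',len(q),[np.round(t,4) for t in cv2.minAreaRect((q*1000).astype(np.float32))])
    img=cv2.resize(c['pixels'][150:255,200:460] if n=='top' else c['pixels'][160:270,210:450],None,fx=3,fy=3,interpolation=cv2.INTER_CUBIC)
    cv2.imwrite(f'pics/{n}1.png',img[...,::-1])
    if n=='top':
        for nm,(u,v) in dict(mouse=(430,237),eraser=(289,240),pen1=(226,198),pen2=(214,239)).items(): print(nm,dep(c,u,v).round(3))
```

```text
Traceback (most recent call last):
ValueError: attempt to get argmax of an empty sequence
```

```bash
cat > m.py <<'E'
from h import *
def big(m,box):
    k=np.zeros_like(m,dtype=np.uint8); x0,y0,x1,y1=box; k[y0:y1,x0:x1]=m[y0:y1,x0:x1]
    n,l,s,ce=cv2.connectedComponentsWithStats(k)
    if n<2: return None,None
    i=1+np.argmax(s[1:,4]); return l==i,ce[i]
for n,boxes in (('top',dict(head=(320,155,375,212),orange=(330,210,365,232),green=(325,230,370,246),phone=(255,172,335,214))),('scene',dict(head=(290,165,355,215),orange=(335,185,365,220),green=(335,215,385,240),phone=(225,200,340,250)))):
    c=cam(n); P=xyz(c); hsv=cv2.cvtColor(c['pixels'],cv2.COLOR_RGB2HSV); H,S,V=[hsv[...,i].astype(int) for i in range(3)]
    M=dict(head=(H>100)&(H<125)&(S>140)&(V>60),orange=((H<18))&(S>150)&(V>110),green=(H>45)&(H<85)&(S>100),phone=(V<75)&(S<200))
    img=cv2.resize(c['pixels'][150:255,200:460] if n=='top' else c['pixels'][160:270,210:450],None,fx=3,fy=3,interpolation=cv2.INTER_CUBIC)
    cv2.imwrite(f'pics/{n}1.png',img[...,::-1])
    for k in M:
        m,ce=big(M[k],boxes[k])
        if m is None: print(n,k,'none',hsv[222,347],hsv[225,347]);continue
        p=P[m]; print(n,k,m.sum(),'px',ce.round(1),'med',np.median(p,0).round(4),'z pct',np.percentile(p[:,2],[5,50,95]).round(3))
        z={'head':.072,'orange':.084,'green':.0155,'phone':.014}[k]
        m2=m&(abs(P[...,2]-z)<.006) if k in('head','orange') else m
        q=np.array([onz(c,u,v,z)[:2] for v,u in np.argwhere(m2)])
        if len(q)>3: print('   rect',len(q),q.mean(0).round(4),[np.round(t,1) for t in cv2.minAreaRect((q*1000).astype(np.float32))])
    if n=='top':
        for nm,(u,v) in dict(mouse=(430,237),eraser=(289,240),pen1=(226,198),pen2=(214,239)).items(): print(nm,dep(c,u,v).round(3))
E
python3 m.py
```

```text
top head none [ 19 141 250] [ 11 157 190]
top orange 12 px [346.2 224.6] med [0.4907 0.1139 0.0811] z pct [0.077 0.081 0.085]
   rect 8 [0.4911 0.1142] [array([491.1, 115.5]), array([ 2.6, 15.7]), np.float64(0.5)]
top green 16 px [345.5 237. ] med [0.4652 0.1127 0.0145] z pct [0.009 0.014 0.02 ]
   rect 16 [0.4651 0.1129] [array([465.1, 112.9]), array([ 0. , 41.3]), np.float64(0.5)]
top phone none [ 19 141 250] [ 11 157 190]
mouse [ 0.465 -0.118  0.033]
eraser [0.456 0.269 0.009]
pen1 [0.573 0.449 0.006]
pen2 [0.457 0.479 0.001]
scene head 515 px [321.4 184. ] med [0.5944 0.1203 0.0727] z pct [0.071 0.073 0.075]
   rect 511 [0.5961 0.1194] [array([597.1, 119.2]), array([108.4,  67.2]), np.float64(1.0)]
scene orange 207 px [350.2 203.7] med [0.4911 0.122  0.0601] z pct [0.037 0.06  0.082]
   rect 33 [0.4893 0.123 ] [array([489.2, 121.5]), array([25.4, 23.9]), np.float64(48.4)]
scene green 54 px [358.9 225.6] med [0.4624 0.1184 0.0159] z pct [0.008 0.016 0.018]
   rect 54 [0.4618 0.1194] [array([461.6, 119.9]), array([14.4, 60. ]), np.float64(10.5)]
scene phone 7 px [319.4 206.6] med [0.5763 0.1438 0.0272] z pct [0.025 0.027 0.028]
   rect 7 [0.5923 0.1296] [array([592.4, 130.1]), array([19.7,  3.5]), np.float64(4.1)]
```

View pics/top1.png

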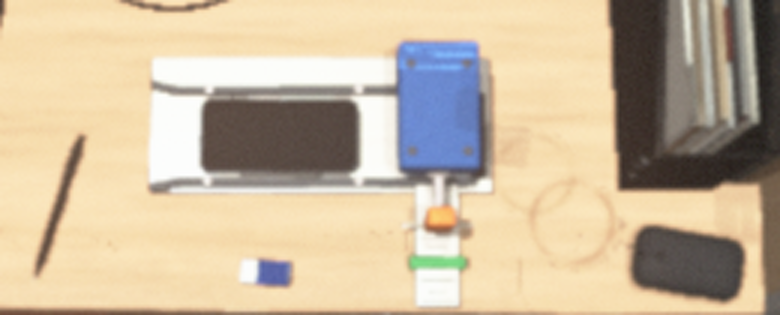

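View pics/scene1.png

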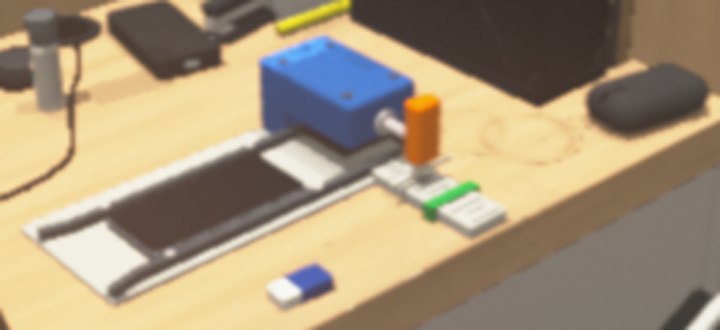

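Run:
```python
from h import *
def mask(c):
    hsv=cv2.cvtColor(c['pixels'],cv2.COLOR_RGB2HSV); return [hsv[...,i].astype(int) for i in range(3)]
def comp(m,box):
    k=np.zeros(m.shape,np.uint8); x0,y0,x1,y1=box; k[y0:y1,x0:x1]=m[y0:y1,x0:x1]
    n,l,s,ce=cv2.connectedComponentsWithStats(k); i=1+np.argmax(s[1:,4]); return l==i
def rect(c,m,z):
    cs=max(cv2.findContours(m.astype(np.uint8),0,1)[0],key=len)[:,0]
    q=np.array([onz(c,u,v,z)[:2]*1000 for u,v in cs],np.float32); return [np.round(t,1) for t in cv2.minAreaRect(q)]
c=cam('top');s=cam('scene');P=xyz(c);Q=xyz(s)
H,S,V=mask(c);print('phone hsv',H[195,293],S[195,293],V[195,293],'head',H[185,346],S[185,346],V[185,346])
m=comp((V<V[195,293]+45),(262,180,325,210));print('phone top',m.sum(),rect(c,m,.014),np.median(P[m],0).round(4))
m=comp((H>98)&(H<128)&(S>100),(320,155,375,207));print('head top',m.sum(),rect(c,m,.072),np.percentile(P[m][:,2],[50,90]))
# rails by depth: sub-boxes
H,S,V=mask(s); m=comp((V<95)&(S<140)&(abs(Q[...,2]-.014)<.012),(225,195,325,255)); print('scene dark',m.sum())
# phone in scene: seed
uv=proj(s,[.585,.27,.014]).round(0).astype(int);print('phone seed',uv,s['pixels'][uv[1],uv[0]],dep(s,*uv))
m=comp((H>45)&(H<85)&(S>90),(335,215,385,240));print('green scene',rect(s,m,.0155))
# plate: depth side faces of head in scene (x=-41 face)
m=comp((H>100)&(H<128)&(S>120),(285,165,365,215)); q=Q[m]; f=q[(q[:,2]>.04)&(q[:,2]<.066)]; print('head side pts',len(f),np.percentile(f[:,0],[5,20,50]).round(4),np.percentile(f[:,1],[50,95]).round(4))
f1=f[f[:,0]<np.percentile(f[:,0],40)];print('face fit x=a+b*y',np.polyfit(f1[:,1],f1[:,0],1))
# orange faces
m=comp((H<20)&(S>140)&(V>90),(335,185,365,220)); q=Q[m]; print('orange',q.min(0).round(3),q.max(0).round(3),np.percentile(q,[5,50,95],axis=0).round(4).tolist())
# chair heights
m=(Q[...,2]>-.3)&(Q[...,0]<.42)&(Q[...,0]>-.1); m[:,470:]=0; w=np.argwhere(m); zz=Q[m]; i=zz[:,2].argmax(); print('chair max',w[i],zz[i].round(3))
m=(P[...,2]>.03)&(P[...,1]<0)&(P[...,1]>-.3)&(P[...,0]>.35)&(P[...,0]<.9);m[:80]=0; print('binder',np.percentile(P[m],[1,50,99],axis=0).round(3).tolist())
for n,cc,box in(('topz',c,(325,212,370,250)),('scenez',s,(330,185,390,240))):
    x0,y0,x1,y1=box; cv2.imwrite(f'pics/{n}.png',cv2.resize(cc['pixels'][y0:y1,x0:x1],None,fx=9,fy=9,interpolation=cv2.INTER_CUBIC)[...,::-1])
a=cv2.imread('pics/topz.png');b=cv2.imread('pics/scenez.png');o=np.zeros((max(len(a),len(b)),800,3),np.uint8);
b=b[:, :800-a.shape[1]];o[:len(a),:a.shape[1]]=a;o[:len(b),a.shape[1]:a.shape[1]+b.shape[1]]=b;cv2.imwrite('pics/z2.png',o)
```

```text
phone hsv 10 65 90 head 111 123 208
phone top 1234 [array([580.3, 261. ]), array([ 71.1, 142.7]), np.float64(0.6)] [0.5811 0.2597 0.0138]
head top 1005 [array([599.9, 114.9]), array([109.8,  69.4]), np.float64(0.6)] [0.07149353 0.07513997]
scene dark 987
phone seed [275 228] [87 69 61] [0.58534651 0.26874446 0.01247323]
green scene [array([462.5, 120.1]), array([16.2, 60. ]), np.float64(10.5)]Traceback (most recent call last):
  File "<stdin>", line 20, in <module>
    return _quantile_unchecked(
        a, q, axis, out, overwrite_input, method, keepdims, weights)
    return _ureduce(a,
                    func=_quantile_ureduce_func,
    ...<5 lines>...
                    overwrite_input=overwrite_input,
                    method=method)
    r = func(a, **kwargs)
    result = _quantile(arr,
                       quantiles=q,
    ...<2 lines>...
                       out=out,
                       weights=wgt)
    slices_having_nans = np.isnan(arr[-1, ...])
                                  ~~~^^^^^^^^^
IndexError: index -1 is out of bounds for axis 0 with size 0
```

Run:
```python
from h import *
c=cam('top');s=cam('scene');P=xyz(c);Q=xyz(s)
for nm,X,u1 in(('scene',Q,470),('top',P,335)):
    m=(X[...,0]<.40)&(X[...,0]>-.15)&(X[...,1]>.0)&(X[...,2]<.8); m[:,u1:]=0; z=X[m]; i=z[:,2].argmax(); print('chair max',nm,z[i].round(3),np.percentile(z[:,2],99))
m=(P[...,2]>.03)&(P[...,1]<0.02)&(P[...,1]>-.3)&(P[...,0]>.5)&(P[...,0]<.9);m[:90]=0; print('binder',np.percentile(P[m],[1,50,99],axis=0).round(3).tolist())
x0,y0,x1,y1=325,212,370,250;a=cv2.resize(c['pixels'][y0:y1,x0:x1],None,fx=8,fy=8,interpolation=cv2.INTER_CUBIC)
x0,y0,x1,y1=335,190,388,240;b=cv2.resize(s['pixels'][y0:y1,x0:x1],None,fx=8,fy=8,interpolation=cv2.INTER_CUBIC)
o=np.zeros((400,800,3),np.uint8);o[:a.shape[0],:a.shape[1]]=a;o[:b.shape[0],360:360+b.shape[1]]=b;cv2.imwrite('pics/z2.png',o[...,::-1])
```

```text
chair max scene [0.149 0.242 0.116] 0.11340342916530474
chair max top [0.395 0.973 0.21 ] 0.11127639830196515
binder [[0.502, -0.196, 0.045], [0.594, -0.193, 0.363], [0.827, -0.004, 0.827]]
```

View pics/z2.png

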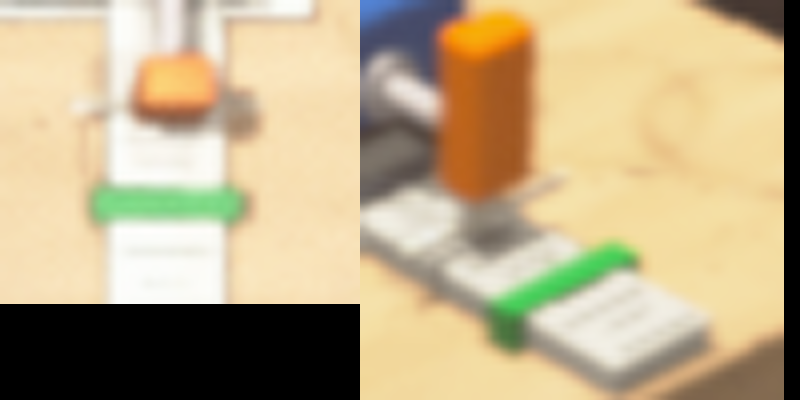

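Picture: pointer tip at about (335,225) in top view and (360,212) in scene. The green clip centres at (346,237.5) in top. I now turn these into distances.

Run:
```python
from h import *
c=cam('top');s=cam('scene')
g=lambda x,y,x0,y0,z,cc:onz(cc,x0+(x+.5)/8-.5,y0+(y+.5)/8-.5,z).round(4)
print('ptr L top',g(80,105,325,212,.02,c),'mark top',g(93,204,325,212,.0155,c),g(168,204,325,212,.0155,c),g(243,204,325,212,.0155,c))
print('handle top',g(176,75,325,212,.084,c))
print('ptr R scene',g(562-360,180,335,190,.02,s),'mark R',g(268,252,335,190,.0155,s),'mark L',g(138,303,335,190,.0155,s))
print('handle top sc',g(128,35,335,190,.084,s))
```

```text
ptr L top [0.4984 0.1433 0.02  ] mark top [0.4647 0.1385 0.0155] [0.465  0.1127 0.0155] [0.4652 0.0868 0.0155]
handle top [0.5005 0.114  0.084 ]
ptr R scene [0.4996 0.0807 0.02  ] mark R [0.4623 0.0897 0.0155] mark L [0.4668 0.1373 0.0155]
handle top sc [0.4946 0.1165 0.084 ]
```

Request:
{"op": "carry_out", "data": {
  "commands": [
    [[0, 0, 0, -0.5, 7.08], [0, 0, 0, -0.5, 7.08], [0, 0, 0, 0, 7.08], [0, -1, -0.25, 0, 0], [0, -1, -0.25, 0, 0], [0, -1, -0.25, 0, 0], [0, -1, -0.25, 0, 0], [0, -1, -0.25, 0, 0], [0, -1, -0.25, 0, 0], [0, -1, -0.25, 0, 0], [0, -1, -0.25, 0, 0], [0, -1, -0.25, 0, 0], [0, -1, -0.25, 0, 0], [0, -1, -0.25, 0, 0], [0, -1, -0.25, 0, 0], [0, -1, -0.25, 0, 0], [0, -1, -0.25, 0, 0], [0, -1, -0.25, 0, 0], [0, -1, -0.25, 0, 0], [0, -1, -0.25, 0, 0]]
  ]
}}

```text
time: 2.22
eef_pos: [0.3318, -0.1206, 0.2196]
tcp_rot: [[-0.025, -1.0, 0.005], [-1.0, 0.025, -0.001], [0.001, -0.005, -1.0]]
wrist_force: [0.4, -0.0, 0.2]
gripper_width: 0.0001
```

Run:
```python
from h import *
for n in('scene','top'):
    P=xyz(cam(n)); m=(P[...,2]>.10)&(P[...,0]>.45)&(P[...,0]<.75)&(P[...,1]>.15)&(P[...,1]<.55)&(P[...,2]<.6); q=P[m]; print(n,len(q), q.min(0) if len(q) else '', q.max(0) if len(q) else '')
```

```text
scene 7122 [0.69614394 0.4724845  0.10009876] [0.74976737 0.54997695 0.51707624]
top 3102 [0.70009604 0.47308643 0.10001013] [0.74996563 0.54999352 0.54215775]
```

Request:
{"op": "carry_out", "data": {
  "commands": [
    [[0, -1, -0.2, 0, -2.1], [0, -1, -0.2, 0, 0], [0, -1, -0.2, 0, 0], [0, -1, -0.2, 0, 0], [0, -1, -0.3, 0, 0], [0, -1, -0.3, 0, 0], [0, -1, -0.4, 0, 0], [0, -1, -0.4, 0, 0], [0, -1, -0.5, 0, 0], [0, -1, -0.5, 0, 0], [0, -1, -0.5, 0, 0], [0, -1, -0.5, 0, 0], [0, -1, -0.5, 0, 0], [0, -1, -0.5, 0, 0], [0, -1, -0.6, 0, 0], [0, -1, -0.6, 0, 0], [0, -1, -0.6, 0, 0], [0, -1, -0.6, 0, 0], [0, -1, -0.6, 0, 0], [0, 0, 0, 0, 0]]
  ]
}}

```text
time: 3.98
eef_pos: [0.5475, 0.3666, 0.2158]
tcp_rot: [[0.005, -1.0, 0.011], [-1.0, -0.005, -0.011], [0.011, -0.011, -1.0]]
wrist_force: [0.3, 0.9, -1.9]
gripper_width: 0.0005
```

Request:
{"op": "carry_out", "data": {
  "commands": [
    [[0, -0.2, -0.6, 0.5, 0], [0, -0.2, -0.6, 1, 0], [0, 0, 0, 1, 0], [0, 0, 0, 1, 0], [0, 0, 0, 1, 0], [0, 0, 0, 1, 0], [0, 0, 0, 1, 0], [0, 0, 0, 0.7, 0], [0, 0, 0, 0, 0], [0, 0, 0, 0, 0]]
  ]
}}

```text
time: 4.82
eef_pos: [0.5877, 0.3631, 0.0271]
tcp_rot: [[0.0, -1.0, 0.012], [-1.0, -0.001, -0.016], [0.016, -0.012, -1.0]]
wrist_force: [-0.0, 0.5, 0.7]
gripper_width: 0.0008
```

Run:
```python
from h import *
print(ctrl.read_state()['eef_pos'])
s=cam('scene');c=cam('top')
a=cv2.resize(c['pixels'][145:255,230:370],None,fx=2.8,fy=2.8,interpolation=cv2.INTER_CUBIC)
b=cv2.resize(s['pixels'][160:270,210:350],None,fx=2.8,fy=2.8,interpolation=cv2.INTER_CUBIC)
cv2.imwrite('pics/p.png',np.hstack([a,b])[...,::-1])
```

```text
[0.5876609  0.36309979 0.02707478]
```

View pics/p.png

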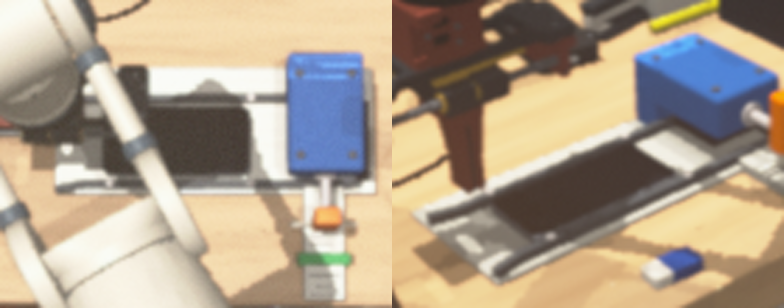

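Request:
{"op": "carry_out", "data": {
  "commands": [
    [[0, -0.28, 0.44, 0, 0], [0, 0, 0, 0, 0], [0, 0, 0, 0.3, 0], [0, 0, 0, 0.3, 0], [0, 0, 0, 0, 0]]
  ]
}}

```text
time: 5.33
eef_pos: [0.5795, 0.3735, 0.0204]
tcp_rot: [[0.001, -1.0, 0.024], [-1.0, -0.001, -0.009], [0.009, -0.024, -1.0]]
wrist_force: [0.8, -0.2, -0.1]
gripper_width: 0.0006
```

Request:
{"op": "carry_out", "data": {
  "commands": [
    [[0, 0, 0, 0.4, 0], [0, 0, 0, 0.2, 0], [0, 0, 0, 0, 0], [0, 0, 0, 0, 0]]
  ]
}}

```text
time: 5.67
eef_pos: [0.5796, 0.3733, 0.003]
tcp_rot: [[0.002, -1.0, 0.024], [-1.0, -0.002, -0.009], [0.009, -0.024, -1.0]]
wrist_force: [-0.1, 0.3, -0.6]
gripper_width: 0.0005
```

Request:
{"op": "carry_out", "data": {
  "commands": [
    [[0, 0, 0, -0.25, 0], [0, 0, 0, 0, 0], [0, 0, 0, 0, 0]]
  ]
}}

```text
time: 5.92
eef_pos: [0.5793, 0.373, 0.0091]
tcp_rot: [[0.001, -1.0, 0.022], [-1.0, -0.001, -0.01], [0.01, -0.022, -1.0]]
wrist_force: [-0.6, 0.2, -0.7]
gripper_width: 0.0003
```

Request:
{"op": "carry_out", "data": {
  "commands": [
    [[0, 0.3, 0, 0, 0], [0, 0.3, 0, 0, 0], [0, 0.3, 0, 0, 0], [0, 0.3, 0, 0, 0], [0, 0.3, 0, 0, 0], [0, 0.3, 0, 0, 0], [0, 0.3, 0, 0, 0], [0, 0.3, 0, 0, 0], [0, 0.3, 0, 0, 0], [0, 0.3, 0, 0, 0], [0, 0.3, 0, 0, 0], [0, 0, 0, 0, 0]]
  ]
}}

```text
time: 6.92
eef_pos: [0.5802, 0.2803, 0.0117]
tcp_rot: [[-0.0, -1.0, 0.025], [-1.0, 0.0, -0.01], [0.01, -0.025, -1.0]]
wrist_force: [-0.4, -0.1, -0.7]
gripper_width: 0.0007
```

Request:
{"op": "carry_out", "data": {
  "commands": [
    [[0, 0, 0, 0.12, 0], [0, 0.2, 0, 0.02, 0], [0, 0.2, 0, 0.02, 0], [0, 0.2, 0, 0.02, 0], [0, 0.2, 0, 0.02, 0], [0, 0, 0, 0, 0]]
  ]
}}

```text
time: 7.42
eef_pos: [0.5801, 0.2588, 0.006]
tcp_rot: [[0.001, -1.0, 0.024], [-1.0, -0.001, -0.009], [0.009, -0.024, -1.0]]
wrist_force: [-0.1, -0.2, -0.8]
gripper_width: 0.0006
```

Request:
{"op": "carry_out", "data": {
  "commands": [
    [[0, 0.15, 0, -0.08, 0], [0, 0.15, 0, 0, 0], [0, 0.1, 0, 0, 0], [0, 0.1, 0, 0, 0], [0, 0, 0, 0, 0]]
  ]
}}

```text
time: 7.83
eef_pos: [0.5802, 0.245, 0.0086]
tcp_rot: [[0.001, -1.0, 0.025], [-1.0, -0.001, -0.009], [0.009, -0.025, -1.0]]
wrist_force: [-0.3, -0.7, -0.4]
gripper_width: 0.0005
```

Run:
```python
from h import *
print(ctrl.read_state()['wrist_force'])
s=cam('scene');c=cam('top')
a=cv2.resize(c['pixels'][145:255,230:370],None,fx=2.8,fy=2.8,interpolation=cv2.INTER_CUBIC)
b=cv2.resize(s['pixels'][160:270,210:350],None,fx=2.8,fy=2.8,interpolation=cv2.INTER_CUBIC)
cv2.imwrite('pics/p2.png',np.hstack([a,b])[...,::-1])
```

```text
[-0.30854992 -0.65946717 -0.43781541]
```

View pics/p2.png

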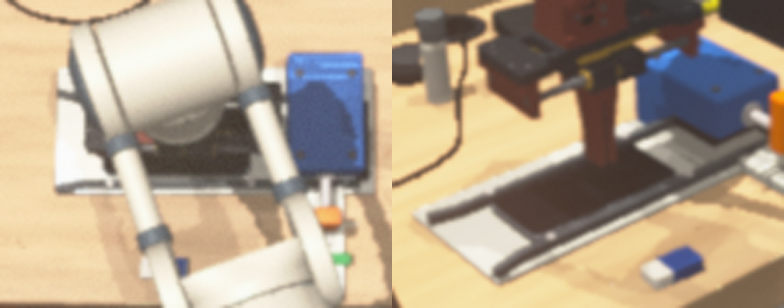

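The phone has not moved. In the scene crop the fingertip at (600,165) is over it, so the real tip height must differ from the reading. I'll measure the fingertip from depth.

Run:
```python
from h import *
st=ctrl.read_state();print(st['eef_pos'],st['joints'],st['joint_torque'].round(1))
s=cam('scene');P=xyz(s)
u=round(210+(600-392)/2.8)
for v in range(196,228,1): print(v,[ (P[v,x].round(3).tolist(),s['pixels'][v,x].tolist()) for x in (u-1,)])
print('proj of TCP',proj(s,st['eef_pos']),'phone edges',proj(s,[.58,.336,.014]))
```

```text
[0.58017119 0.24542812 0.00865173] [ 0.35637516  0.19318607  1.44902568 -0.0170171   1.47915359  1.92776281] [ -0.2 -48.2 -39.7  -0.1  -0.2  -0. ]
196 [([0.568, 0.253, 0.098], [90, 58, 49])]
197 [([0.568, 0.253, 0.096], [88, 57, 47])]
198 [([0.57, 0.252, 0.091], [89, 57, 48])]
199 [([0.566, 0.255, 0.092], [89, 57, 48])]
200 [([0.566, 0.255, 0.089], [90, 58, 49])]
201 [([0.567, 0.254, 0.086], [91, 59, 49])]
202 [([0.567, 0.254, 0.084], [90, 59, 49])]
203 [([0.569, 0.254, 0.08], [91, 59, 50])]
204 [([0.567, 0.255, 0.079], [90, 58, 48])]
205 [([0.567, 0.255, 0.076], [91, 59, 49])]
206 [([0.566, 0.256, 0.074], [91, 59, 49])]
207 [([0.566, 0.256, 0.072], [91, 59, 49])]
208 [([0.569, 0.254, 0.067], [92, 60, 50])]
209 [([0.57, 0.254, 0.064], [92, 60, 50])]
210 [([0.569, 0.255, 0.062], [91, 60, 50])]
211 [([0.568, 0.255, 0.06], [92, 60, 51])]
212 [([0.568, 0.256, 0.058], [92, 61, 51])]
213 [([0.568, 0.256, 0.055], [92, 61, 50])]
214 [([0.566, 0.257, 0.054], [93, 61, 51])]
215 [([0.568, 0.256, 0.05], [93, 61, 50])]
216 [([0.567, 0.257, 0.048], [93, 61, 51])]
217 [([0.571, 0.254, 0.043], [91, 61, 50])]
218 [([0.566, 0.258, 0.044], [86, 58, 50])]
219 [([0.603, 0.233, 0.015], [78, 58, 50])]
220 [([0.6, 0.236, 0.014], [71, 55, 48])]
221 [([0.595, 0.239, 0.015], [69, 54, 47])]
222 [([0.592, 0.241, 0.015], [69, 54, 46])]
223 [([0.586, 0.245, 0.016], [70, 54, 46])]
224 [([0.584, 0.247, 0.015], [69, 54, 45])]
225 [([0.581, 0.249, 0.014], [70, 54, 46])]
226 [([0.577, 0.252, 0.015], [70, 54, 46])]
227 [([0.575, 0.253, 0.014], [71, 56, 48])]
proj of TCP [284.57133316 226.75987248] phone edges [251.55803452 239.02749976]
```

Depth puts the tip at z ≈ 0.043 where the TCP reading says 0.009. The reading is about 34 mm too low in z, while its horizontal position agrees. I'll go back behind the phone and descend by sight and force.

Request:
{"op": "carry_out", "data": {
  "commands": [
    [[0, -0.6, 0, -0.1, 0], [0, -0.8, 0, 0, 0], [0, -0.8, 0, 0, 0], [0, -0.8, 0, 0, 0], [0, -0.8, 0, 0, 0], [0, -0.8, 0, 0, 0], [0, -0.5, 0, 0, 0], [0, 0, 0, 0, 0], [0, 0, 0, 0, 0]]
  ]
}}

```text
time: 8.73
eef_pos: [0.578, 0.3884, 0.0109]
tcp_rot: [[0.003, -1.0, 0.025], [-1.0, -0.003, -0.005], [0.005, -0.025, -1.0]]
wrist_force: [-0.8, -0.5, 0.7]
gripper_width: 0.0006
```

```bash
cat > tip.py <<'E'
from h import *
st=ctrl.read_state();s=cam('scene');P=xyz(s);e=st['eef_pos']
px=s['pixels'].astype(int)
m=(abs(P[...,0]-e[0])<.03)&(abs(P[...,1]-e[1])<.03)&(P[...,2]>.022)&(P[...,2]<.3)
q=P[m];print('eef',e,'n',len(q))
for z in np.arange(.02,.18,.01):
    k=q[abs(q[:,2]-z)<.005]
    if len(k): print(round(z,3),len(k),k.min(0).round(3),k.max(0).round(3))
print('lowest',np.sort(q[:,2])[:12].round(3))
E
python3 tip.py
```

```text
eef [0.57801197 0.38838127 0.01089579] n 1088
0.04 17 [0.565 0.38  0.039] [0.589 0.399 0.045]
0.05 48 [0.564 0.379 0.045] [0.589 0.4   0.055]
0.06 50 [0.564 0.379 0.055] [0.587 0.4   0.065]
0.07 53 [0.562 0.379 0.065] [0.585 0.401 0.075]
0.08 54 [0.562 0.379 0.076] [0.583 0.402 0.085]
0.09 60 [0.563 0.378 0.085] [0.586 0.404 0.095]
0.1 66 [0.561 0.375 0.095] [0.586 0.405 0.105]
0.11 29 [0.563 0.377 0.105] [0.574 0.406 0.111]
0.12 16 [0.558 0.412 0.116] [0.59  0.417 0.125]
0.13 25 [0.548 0.415 0.125] [0.596 0.418 0.134]
0.14 94 [0.548 0.359 0.136] [0.58  0.418 0.145]
0.15 87 [0.55  0.36  0.145] [0.56  0.418 0.155]
0.16 128 [0.549 0.359 0.155] [0.561 0.418 0.165]
0.17 108 [0.55  0.373 0.165] [0.561 0.418 0.175]
lowest [0.039 0.04  0.04  0.04  0.041 0.041 0.042 0.042 0.042 0.044 0.044 0.044]
```

Request:
{"op": "carry_out", "data": {
  "commands": [
    [[0, 0.6, 0, 0.2, 0], [0, 0, 0, 0.3, 0], [0, 0, 0, 0.2, 0], [0, 0, 0, 0.2, 0], [0, 0, 0, 0, 0], [0, 0, 0, 0, 0]]
  ]
}}

```text
time: 9.28
eef_pos: [0.5787, 0.3714, -0.0131]
tcp_rot: [[-0.0, -1.0, 0.025], [-1.0, 0.0, -0.005], [0.005, -0.025, -1.0]]
wrist_force: [0.0, -0.3, -0.8]
gripper_width: 0.0005
```

```bash
sed -i 's/>.022/>.008/' tip.py; python3 tip.py|grep -v 'n 0'|head -5; python3 tip.py|tail -1
```

```text
eef [ 0.57868851  0.37143699 -0.01309868] n 1057
0.02 34 [0.566 0.364 0.016] [0.592 0.382 0.025]
0.03 47 [0.565 0.364 0.025] [0.59  0.383 0.034]
0.04 48 [0.565 0.363 0.035] [0.587 0.383 0.044]
0.05 53 [0.564 0.362 0.045] [0.589 0.384 0.055]
lowest [0.008 0.008 0.008 0.008 0.008 0.008 0.008 0.008 0.008 0.008 0.008 0.008]
```

Request:
{"op": "carry_out", "data": {
  "commands": [
    [[0, 0, 0, 0.15, 0], [0, 0, 0, 0.1, 0], [0, 0, 0, 0, 0], [0, 0, 0, 0, 0]]
  ]
}}

```text
time: 9.72
eef_pos: [0.5793, 0.3723, -0.0189]
tcp_rot: [[0.0, -1.0, 0.026], [-1.0, -0.0, -0.004], [0.004, -0.026, -1.0]]
wrist_force: [1.0, -0.1, 0.1]
gripper_width: 0.0006
```

Push about 60 mm, then look.

Request:
{"op": "carry_out", "data": {
  "commands": [
    [[0, 0.3, 0, 0.01, 0], [0, 0.3, 0, 0.01, 0], [0, 0.3, 0, 0.01, 0], [0, 0.3, 0, 0.01, 0], [0, 0.3, 0, 0.01, 0], [0, 0.3, 0, 0.01, 0], [0, 0.3, 0, 0.01, 0], [0, 0.3, 0, 0.01, 0], [0, 0, 0, 0, 0]]
  ]
}}

```text
time: 10.47
eef_pos: [0.5799, 0.306, -0.0195]
tcp_rot: [[-0.0, -1.0, 0.028], [-1.0, 0.0, -0.002], [0.002, -0.028, -1.0]]
wrist_force: [0.2, -0.4, -0.6]
gripper_width: 0.0005
```

```bash
cat > pc.py <<'E'
import sys
from h import *
st=ctrl.read_state();print(st['eef_pos'],st['wrist_force'].round(1))
s=cam('scene');P=xyz(s)
b=cv2.resize(s['pixels'][160:270,210:390],None,fx=4,fy=4,interpolation=cv2.INTER_CUBIC)
cv2.imwrite('pics/%s.png'%sys.argv[1],b[...,::-1])
# phone back edge along channel centre line: dark -> light along y at z=.014
for y in np.arange(.40,.19,-.006):
    u=proj(s,[.562,y,.014]).round().astype(int); print('%.3f:%d,%.3f'%(y,s['pixels'][u[1],u[0]].sum()//3,P[u[1],u[0],2]),end=' ')
E
python3 pc.py p3
```

```text
[ 0.57987741  0.30600708 -0.01954957] [ 0.2 -0.4 -0.6]
0.400:176,0.000 0.394:175,0.001 0.388:194,0.007 0.382:210,0.006 0.376:210,0.008 0.370:184,0.008 0.364:119,0.008 0.358:117,0.006 0.352:117,0.008 0.346:116,0.008 0.340:118,0.005 0.334:186,0.005 0.328:207,0.006 0.322:131,0.006 0.316:98,0.009 0.310:100,0.007 0.304:88,0.006 0.298:75,0.012 0.292:57,0.016 0.286:55,0.013 0.280:54,0.016 0.274:54,0.014 0.268:54,0.016 0.262:54,0.016 0.256:54,0.015 0.250:55,0.013 0.244:54,0.013 0.238:53,0.015 0.232:54,0.014 0.226:52,0.014 0.220:52,0.016 0.214:54,0.014 0.208:54,0.016 0.202:55,0.015 0.196:54,0.015
```

View pics/p3.png

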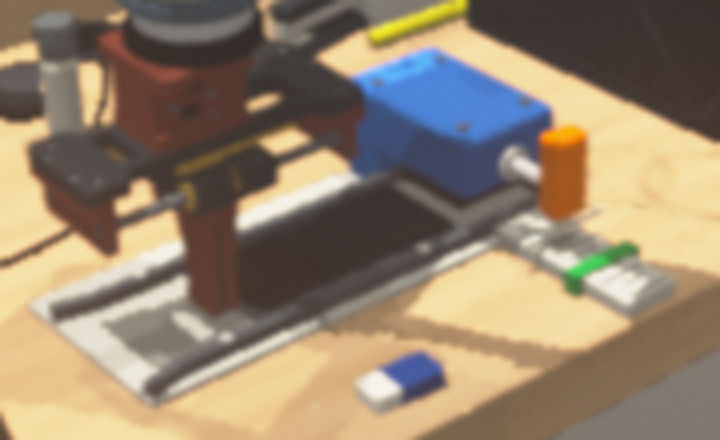

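The phone is now being pushed (its back end has moved from y 0.336 to about 0.296). I'll continue, going slowly near the stop.

Request:
{"op": "carry_out", "data": {
  "commands": [
    [[0, 0.3, 0, 0.01, 0], [0, 0.3, 0, 0.01, 0], [0, 0.3, 0, 0.01, 0], [0, 0.3, 0, 0.01, 0], [0, 0.3, 0, 0, 0], [0, 0.2, 0, 0, 0], [0, 0.2, 0, 0, 0], [0, 0, 0, 0, 0]]
  ]
}}

```text
time: 11.18
eef_pos: [0.5801, 0.2552, -0.0199]
tcp_rot: [[0.001, -1.0, 0.029], [-1.0, -0.001, -0.0], [0.0, -0.029, -1.0]]
wrist_force: [0.4, 1.0, 0.6]
gripper_width: 0.0002
```

Request:
{"op": "carry_out", "data": {
  "commands": [
    [[0, 0.12, 0, 0, 0], [0, 0.12, 0, 0, 0], [0, 0.12, 0, 0, 0]]
  ]
}}

```text
time: 11.43
eef_pos: [0.5801, 0.2459, -0.0199]
tcp_rot: [[0.001, -1.0, 0.029], [-1.0, -0.001, 0.001], [-0.001, -0.029, -1.0]]
wrist_force: [1.1, 1.6, -0.0]
gripper_width: 0.0005
```

Request:
{"op": "carry_out", "data": {
  "commands": [
    [[0, 0.12, 0, 0, 0], [0, 0.12, 0, 0, 0]]
  ]
}}

```text
time: 11.6
eef_pos: [0.58, 0.2397, -0.0199]
tcp_rot: [[0.002, -1.0, 0.029], [-1.0, -0.002, 0.001], [-0.001, -0.029, -1.0]]
wrist_force: [-0.3, 1.8, 1.1]
gripper_width: 0.0005
```

Request:
{"op": "carry_out", "data": {
  "commands": [
    [[0, 0.1, 0, 0, 0], [0, 0, 0, 0, 0]]
  ]
}}

```text
time: 11.77
eef_pos: [0.5795, 0.2387, -0.0199]
tcp_rot: [[0.002, -1.0, 0.029], [-1.0, -0.002, 0.005], [-0.005, -0.029, -1.0]]
wrist_force: [-0.1, 0.9, 0.3]
gripper_width: 0.0008
```

Request:
{"op": "carry_out", "data": {
  "commands": [
    [[0, 0.1, 0, 0, 0], [0, 0, 0, 0, 0]]
  ]
}}

```text
time: 11.93
eef_pos: [0.5788, 0.2388, -0.0199]
tcp_rot: [[0.004, -1.0, 0.028], [-1.0, -0.003, 0.01], [-0.009, -0.028, -1.0]]
wrist_force: [-0.0, 0.0, -0.9]
gripper_width: 0.0003
```

Request:
{"op": "carry_out", "data": {
  "commands": [
    [[0, 0.2, 0, 0, 0], [0, 0.2, 0, 0, 0]]
  ]
}}

```text
time: 12.1
eef_pos: [0.5786, 0.2389, -0.0189]
tcp_rot: [[0.008, -1.0, 0.03], [-1.0, -0.007, 0.028], [-0.028, -0.03, -0.999]]
wrist_force: [0.1, 19.5, -0.3]
gripper_width: 0.0005
```

```bash
python3 pc.py p4
```

```text
[ 0.57858974  0.23894195 -0.01892761] [ 0.1 19.5 -0.3]
0.400:207,0.003 0.394:206,0.002 0.388:222,0.004 0.382:239,0.009 0.376:239,0.008 0.370:239,0.009 0.364:239,0.008 0.358:239,0.006 0.352:231,0.617 0.346:225,0.008 0.340:226,0.006 0.334:225,0.617 0.328:218,0.005 0.322:212,0.006 0.316:212,0.005 0.310:212,0.009 0.304:211,0.006 0.298:165,0.004 0.292:122,0.007 0.286:118,0.007 0.280:117,0.006 0.274:117,0.006 0.268:138,0.007 0.262:203,0.008 0.256:205,0.009 0.250:111,0.009 0.244:104,0.008 0.238:99,0.008 0.232:82,0.011 0.226:64,0.015 0.220:55,0.015 0.214:55,0.014 0.208:55,0.015 0.202:55,0.015 0.196:54,0.016
```

Stopped hard with 19.5 N at the stop (phone back at about 0.230, expected 0.231). Next: back off, rise, and go over the handle.

Request:
{"op": "carry_out", "data": {
  "commands": [
    [[0, -0.4, 0, 0, 0], [0, 0, 0, -0.8, 0], [0, 0, 0, -1, 0], [0, 0, 0, -1, 0], [0, 0, 0, -1, 0], [0, 0, 0, -1, 0], [55, 0, 0, 0, 0], [55, 0.9, 0.5, 0, 0], [55, 0.9, 0.6, 0, 0], [55, 0.9, 0.6, 0, 0], [55, 0.9, 0.6, 0, 0], [55, 0.9, 0.6, 0, 0], [55, 0, 0, 0, 0], [55, 0, 0, 0, 0]]
  ]
}}

```text
time: 13.32
eef_pos: [0.4974, 0.1222, 0.0928]
tcp_rot: [[0.006, -1.0, 0.019], [-1.0, -0.006, 0.01], [-0.01, -0.019, -1.0]]
wrist_force: [0.1, 0.4, -0.6]
gripper_width: 0.0505
```

```bash
cat > hd.py <<'E'
from h import *
import sys
st=ctrl.read_state();e=st['eef_pos'];print(e,st['wrist_force'].round(1))
s=cam('scene');P=xyz(s)
hsv=cv2.cvtColor(s['pixels'],cv2.COLOR_RGB2HSV);H,S,V=[hsv[...,i].astype(int) for i in range(3)]
m=(H<20)&(S>150)&(V>110)&(P[...,2]>.03)&(P[...,2]<.09)&(P[...,0]<.55)&(P[...,1]<.16)&(P[...,1]>.08)&(P[...,0]>.43)
q=P[m];print('orange',len(q),np.percentile(q,[5,50,95],axis=0).round(4).tolist() if len(q) else '')
dark=(V<130)&(S>60)&~m
for z in np.arange(.03,.30,.01):
    k=P[dark&(abs(P[...,2]-z)<.005)&(abs(P[...,0]-e[0])<.03)&(abs(P[...,1]-e[1])<.07)&(H<30)]
    if len(k)>2: print(round(z,3),len(k),k.min(0).round(3)[:2],k.max(0).round(3)[:2])
cv2.imwrite('pics/%s.png'%sys.argv[1],cv2.resize(s['pixels'][120:270,270:420],None,fx=4,fy=4,interpolation=cv2.INTER_CUBIC)[...,::-1])
E
python3 hd.py h1
```

```text
[0.49743468 0.12223371 0.09279732] [ 0.1  0.4 -0.6]
orange 221 [[0.4886, 0.1064, 0.0375], [0.4917, 0.1202, 0.0624], [0.5009, 0.1278, 0.0844]]
0.04 3 [0.505 0.125] [0.507 0.127]
0.05 4 [0.505 0.125] [0.507 0.127]
0.12 13 [0.485 0.09 ] [0.509 0.153]
0.13 41 [0.483 0.088] [0.509 0.159]
0.14 49 [0.484 0.089] [0.503 0.16 ]
0.15 47 [0.484 0.086] [0.504 0.159]
0.16 52 [0.483 0.088] [0.508 0.16 ]
0.17 66 [0.483 0.087] [0.507 0.162]
0.18 87 [0.482 0.082] [0.51  0.164]
0.19 76 [0.482 0.084] [0.504 0.164]
0.2 37 [0.48  0.086] [0.51  0.174]
0.21 25 [0.468 0.093] [0.509 0.188]
0.22 36 [0.468 0.052] [0.492 0.189]
0.23 85 [0.468 0.053] [0.484 0.174]
0.24 43 [0.469 0.065] [0.512 0.176]
0.25 167 [0.47  0.106] [0.516 0.165]
0.26 141 [0.472 0.104] [0.513 0.164]
0.27 147 [0.471 0.105] [0.512 0.165]
0.28 75 [0.47  0.114] [0.522 0.165]
0.29 95 [0.468 0.135] [0.526 0.164]
```

View pics/h1.png

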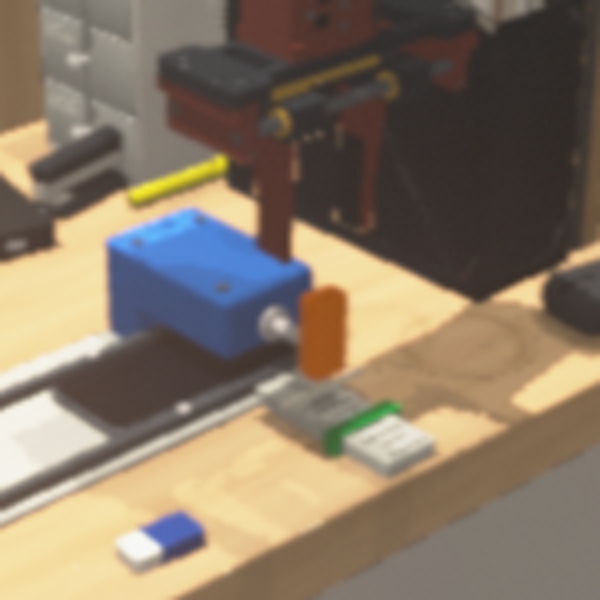

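Request:
{"op": "carry_out", "data": {
  "commands": [
    [[55, 0.24, 0.05, 0, 0], [55, 0, 0, 0.5, 0], [55, 0, 0, 0.6, 0], [55, 0, 0, 0.6, 0], [55, 0, 0, 0.6, 0], [55, 0, 0, 0.3, 0], [55, 0, 0, 0, 0], [55, 0, 0, 0, 0]]
  ]
}}

```text
time: 14.03
eef_pos: [0.4992, 0.12, 0.0193]
tcp_rot: [[0.011, -1.0, 0.016], [-1.0, -0.011, 0.009], [-0.009, -0.016, -1.0]]
wrist_force: [-0.6, 0.2, 0.5]
gripper_width: 0.0551
```

```bash
python3 hd.py h2
```

```text
[0.4992162  0.12004029 0.01932312] [-0.6  0.2  0.5]
orange 237 [[0.4883, 0.1033, 0.037], [0.4917, 0.1196, 0.0629], [0.5011, 0.1273, 0.084]]
0.04 4 [0.506 0.117] [0.523 0.126]
0.05 27 [0.487 0.088] [0.523 0.158]
0.06 48 [0.486 0.087] [0.509 0.159]
0.07 50 [0.487 0.088] [0.506 0.159]
0.08 59 [0.486 0.084] [0.506 0.16 ]
0.09 53 [0.485 0.087] [0.507 0.161]
0.1 53 [0.485 0.081] [0.505 0.163]
0.11 73 [0.485 0.08 ] [0.506 0.164]
0.12 41 [0.484 0.077] [0.513 0.172]
0.13 33 [0.47  0.083] [0.512 0.174]
0.14 24 [0.469 0.053] [0.525 0.187]
0.15 60 [0.47 0.05] [0.528 0.187]
0.16 64 [0.472 0.061] [0.514 0.173]
0.17 82 [0.472 0.051] [0.525 0.176]
0.18 155 [0.472 0.102] [0.519 0.162]
0.19 125 [0.474 0.103] [0.516 0.163]
0.2 108 [0.473 0.103] [0.516 0.164]
0.21 73 [0.469 0.131] [0.525 0.162]
0.22 82 [0.47  0.144] [0.528 0.163]
0.23 4 [0.5   0.151] [0.515 0.159]
```

View pics/h2.png

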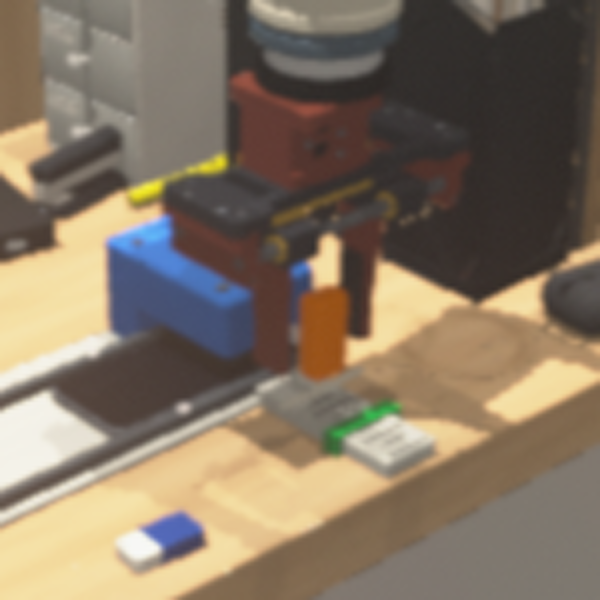

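The jaws straddle the block in the picture, tips about z 0.045. I'll centre slightly and close.

Request:
{"op": "carry_out", "data": {
  "commands": [
    [[55, 0.15, 0.05, 0, 0], [20, 0, 0, 0, 0], [20, 0, 0, 0, 0], [20, 0, 0, 0, 0], [20, 0, 0, 0, 0], [20, 0, 0, 0, 0], [20, 0, 0, 0, 0]]
  ],
  "newtons": 45
}}

```text
time: 14.67
eef_pos: [0.5, 0.1123, 0.0225]
tcp_rot: [[0.01, -1.0, 0.021], [-1.0, -0.01, 0.002], [-0.002, -0.021, -1.0]]
wrist_force: [0.1, 8.1, -1.5]
gripper_width: 0.0258
```

Request:
{"op": "carry_out", "data": {
  "commands": [
    [[20, -0.05, 0.25, 0, 0], [20, 0, 0.25, 0, 0], [20, 0, 0.25, 0, 0], [20, 0, 0.25, 0, 0], [20, 0, 0, 0, 0], [20, 0, 0, 0, 0]]
  ]
}}

```text
time: 15.17
eef_pos: [0.4789, 0.1121, 0.0226]
tcp_rot: [[0.009, -0.999, 0.034], [-1.0, -0.009, 0.001], [-0.0, -0.034, -0.999]]
wrist_force: [6.3, -0.5, -4.9]
gripper_width: 0.0263
```

```bash
python3 hd.py h3|head -3
```

```text
[0.4789089  0.112122   0.02262585] [ 6.3 -0.5 -4.9]
orange 181 [[0.4666, 0.102, 0.0375], [0.4691, 0.115, 0.0614], [0.4768, 0.1263, 0.0847]]
0.05 6 [0.467 0.129] [0.484 0.134]
```

Request:
{"op": "carry_out", "data": {
  "commands": [
    [[20, 0, 0.25, 0, 0], [20, 0, 0.25, 0, 0], [20, 0, 0.05, 0, 0], [20, 0, 0.05, 0, 0]]
  ]
}}

```text
time: 15.55
eef_pos: [0.4685, 0.112, 0.0227]
tcp_rot: [[0.009, -0.999, 0.048], [-1.0, -0.009, 0.001], [-0.0, -0.048, -0.999]]
wrist_force: [9.2, -0.3, -5.5]
gripper_width: 0.0254
```

```bash
python3 hd.py h4|head -3
python3 - <<'E'
from h import *
s=cam('scene');c=cam('top')
x0,y0,x1,y1=325,212,370,250;a=cv2.resize(c['pixels'][y0:y1,x0:x1],None,fx=8,fy=8,interpolation=cv2.INTER_CUBIC)
x0,y0,x1,y1=335,190,388,240;b=cv2.resize(s['pixels'][y0:y1,x0:x1],None,fx=8,fy=8,interpolation=cv2.INTER_CUBIC)
o=np.zeros((400,800,3),np.uint8);o[:a.shape[0],:a.shape[1]]=a;o[:b.shape[0],360:360+b.shape[1]]=b;cv2.imwrite('pics/z3.png',o[...,::-1])
E
```

```text
[0.46846092 0.11201157 0.02267595] [ 9.2 -0.3 -5.5]
orange 175 [[0.4559, 0.1025, 0.0374], [0.458, 0.1143, 0.0609], [0.4648, 0.1257, 0.0846]]
0.05 4 [0.456 0.098] [0.462 0.132]
```

View pics/z3.png

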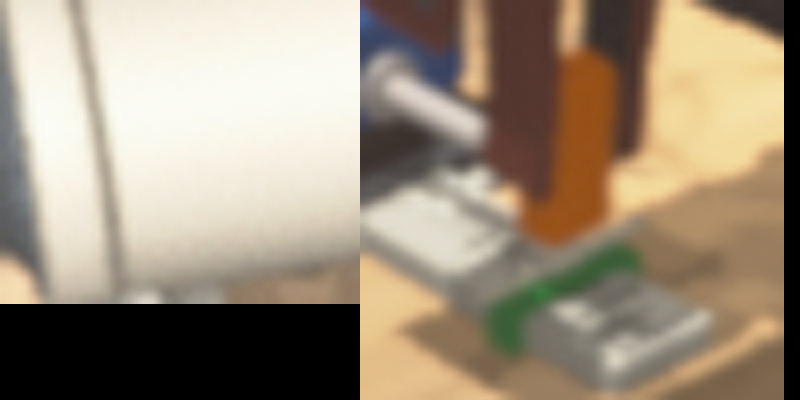

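Run:
```python
from h import *
s=cam('scene')
g=lambda x,y,z:onz(s,335+(x-360+.5)/8-.5,190+(y+.5)/8-.5,z).round(4)
print('ptr R now',g(642,223,.02),'rest',g(562,180,.02),'ptr mid seg',g(585,250,.02))
print('mark R far/near corners',g(616,243,.0155),g(640,260,.0155),'L',g(490,303,.0155),g(522,318,.0155))
hsv=cv2.cvtColor(s['pixels'],cv2.COLOR_RGB2HSV);P=xyz(s)
m=(hsv[...,0]>45)&(hsv[...,0]<85)&(hsv[...,1]>100)&(P[...,2]>.0125);m[:,:335]=0;m[:,390:]=0;m[:210]=0;m[245:]=0
q=P[m];print('green now',len(q),np.percentile(q,[5,50,95],axis=0).round(4).tolist())
```

```text
ptr R now [0.466  0.0804 0.02  ] rest [0.4996 0.0807 0.02  ] ptr mid seg [0.4661 0.1035 0.02  ]
mark R far/near corners [0.4682 0.0888 0.0155] [0.4568 0.0902 0.0155] L [0.4683 0.139  0.0155] [0.4564 0.1376 0.0155]
green now 20 [[0.4584, 0.094, 0.014], [0.4612, 0.1232, 0.0157], [0.4627, 0.1383, 0.0179]]
```

Pointer at x ≈ 0.466 and the mark band 0.457–0.468 (centre about 0.4625), so pull about 2 to 3 mm more and hold.

Request:
{"op": "carry_out", "data": {
  "commands": [
    [[20, 0, 0.13, 0, 0], [20, 0, 0.04, 0, 0], [20, 0, 0.04, 0, 0], [20, 0, 0.04, 0, 0]]
  ]
}}

```text
time: 16.08
eef_pos: [0.4674, 0.112, 0.0227]
tcp_rot: [[0.009, -0.998, 0.062], [-1.0, -0.009, 0.001], [-0.0, -0.062, -0.998]]
wrist_force: [8.7, -0.3, -6.0]
gripper_width: 0.0255
```

```bash
python3 hd.py h5|head -2
python3 - <<'E'
from h import *
for i in range(4): s=cam('scene'); st=ctrl.read_state(); print(st['time'],st['eef_pos'],st['gripper_width'],st['wrist_force'].round(1))
P=xyz(s)
# bar row profile beyond the clip ends: brightness of line y=.084 at z=.02
for y in (.082,.085,.088):
    l=[]
    for x in np.arange(.450,.476,.002):
        u,v=proj(s,[x,y,.02]); l.append(int(cv2.getRectSubPix(s['pixels'],(1,1),(float(u),float(v))).mean()))
    print(y,l)
b=s['pixels'][190:240,335:388];cv2.imwrite('pics/z4.png',cv2.resize(b,None,fx=10,fy=10,interpolation=cv2.INTER_CUBIC)[...,::-1])
E
```

```text
[0.46737627 0.1119704  0.02274707] [ 8.7 -0.3 -6. ]
orange 184 [[0.4546, 0.1012, 0.0358], [0.4569, 0.1142, 0.0603], [0.4638, 0.1257, 0.0841]]
16.1833 [0.46731495 0.11199449 0.02273857] 0.026181335973969044 [ 9.  -0.9 -6.2]
16.2333 [0.4673466  0.11199252 0.02273879] 0.02603739666532152 [ 8.2 -0.8 -5.7]
16.2833 [0.46736441 0.11198116 0.02276236] 0.025962847708481257 [ 7.9 -0.3 -5.7]
16.3333 [0.4673916  0.11199551 0.02276565] 0.02578243103082086 [10.  -0.5 -5.3]
0.082 [117, 117, 117, 118, 119, 120, 124, 130, 144, 160, 174, 175, 167]
0.085 [114, 114, 114, 114, 115, 116, 121, 129, 141, 154, 162, 158, 139]
0.088 [113, 112, 112, 111, 112, 113, 117, 127, 138, 149, 150, 137, 115]
```

View pics/z4.png

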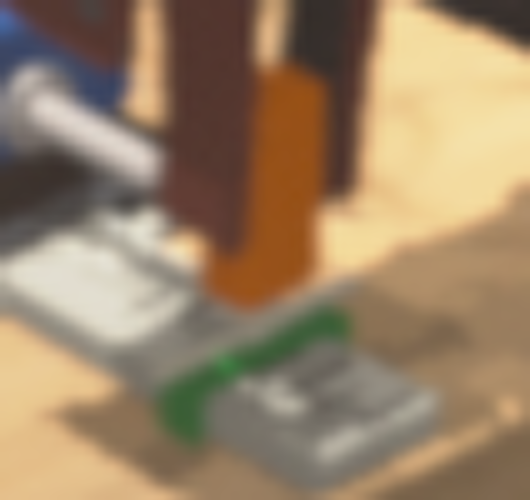

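```bash
python3 pc.py p5 | tr ' ' '\n' | grep -E '^0.2[0-5]'; python3 -c "
from bench import ctrl
s=ctrl.read_state();print(s['time'],s['eef_pos'],s['qd'].round(4));print(ctrl.hand_in())"
```

```text
0.256:238,0.008
0.250:238,0.007
0.244:238,0.007
0.238:227,0.005
0.232:121,0.012
0.226:89,0.015
0.220:71,0.015
0.214:69,0.016
0.208:70,0.014
0.202:69,0.013
16.3833 [0.46737995 0.11200437 0.02273044] [-0.0008  0.0013 -0.0013  0.0002 -0.0005 -0.001 ]
the job is handed in; nothing more can be done
None
```

I pushed the phone along the channel until it stopped at the press stop, then pulled the orange handle out to the green mark. I handed the job in at about 16.4 s with the gripper still holding it.

- **Phone:** the push ended with about 19.5 N on the wrist. Its back end measured y ≈ 0.231 m in the last check, where I expected 0.2315.
- **Handle:** it was drawn out about 34.7 mm. The pointer stood about 2–3 mm short of the mark's middle in the scene camera. The top view put the distance from rest to mark at about 33 mm and the scene view at 37 mm. By either figure the pointer is inside the 7 mm limit.
- **Hold:** the jaws stood at 26 mm with a 45 N grip and about 9 N of pull on the wrist. The tool moved less than 0.1 mm while holding.
- **Not measured:** I could not measure the pad's force on the phone. From the spring figures given it should be over 0.5 N.
- **Left alone:** I never went near the mouse, pen or eraser, but I did not remeasure them at the end. The eraser was in place in the last wide picture that showed it.

**What went wrong:**
- The TCP height reading was about 25–30 mm lower than the fingertips seen in the depth images. My first push therefore passed over the phone without moving it; I went back and set heights from the camera instead.
- The tool leaned about 3.5° while pulling against the spring.

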